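# Unlock the alloy strongbox with its two code dials

## Robot

A 7-joint arm with a two-finger parallel gripper is mounted at the origin on the work surface. World frame = base frame: x ahead of the robot, y to its left, z up, the work surface at z = 0. Lengths are in m, angles in rad, forces in N, time in s.
With the tool pointing down it reaches from about 0.4 to 0.925 m from the base axis. Payload 4.1 kg.
Tool frame: the origin (TCP) lies at the very end of the fingers, on their centre line; the grasp point (between the pads) lies 19 mm behind it; z points along the fingers, y is the line along which they close (so a half turn about z gives the same grasp; the last joint's range is limited). The gripper opens to 85 mm and grips with 20 to 120 N. Pads are 22 mm wide; open, the fingers measure 114 mm over their backs; the gripper's body (76 mm by 85 mm) begins 54 mm behind the grasp point. The pads swing forward as they close: fully open they stand 13 mm farther back than shut.
Start: joints at [1.028, 0.398, 0.045, 1.537, -0.019, 1.207, -0.051], TCP at [0.279, -0.587, 0.231] pointing down, gripper open.
Joint ranges: [-2.82, 2.82], [-0.49, 2.23], [-1.37, 1.46], [0, 2.46], [-1.36, 4.5], [0.23, 2], [-2.94, 2.94]. Speed limits (rad/s): [2.57, 2.57, 3.14, 3.14, 3.14, 3.14, 3.14].

## Interface

Orientations are given as a unit quaternion [w, x, y, z].
In Python, from rig import telemetry, imaging, ticket gives the robot as it stands.
- The arm moves only by the tool carry_out, never from a script. Its argument "commands" is a list of rows, each a list of 7 numbers: the gripper command: -1 is fully open, 1 is shut, values between are in proportion, then the shift along the tool's x, y, z normalised to -1 to 1, where 1 is 25 mm, then the turn, a rotation vector about the tool's x, y, z normalised to -1 to 1, where 1 is 0.15 rad. In form: [[gripper, dx, dy, dz, wx, wy, wz], ...]. A call has 1 to 20 rows; each row shifts and turns the commanded pose from where the row before left it, along the tool's axes as they then stand; what a row does not reach is not made up. A row lasts 1/10 s, in which the tool goes at most 50 mm and 8.59 degrees, less where a joint would pass 70% of its speed; a pose out of reach is approached as far as the arm can. A call with a number of a shift or a turn outside -1 to 1 is refused whole. A call with a gripper value outside its range is refused whole. The fingers move at their own pace and stop on an object; the grip force is fixed at half the most. Time passes only in rows, so rows that do not move let the fingers close. It gives the time, the measured TCP pose, the force, the opening and the grip force at its end, in the units of the state.
- telemetry.get_state(): the state, without advancing time (a new reading comes with each control period).
- imaging.camera(name): name is "side" or "top"; returns a dict with "color" (480x640x3 uint8, red, green, blue), "fx", "fy", "cx", "cy" (pixels), "origin" and "orientation" of the camera in the world. Camera axes: x right, y down, z forward; pixel columns grow to the right and rows downward; lengths in m; the calibration is good to about 2 mm. A picture is of the moment at which its call begins. There is no depth.
- ticket.job_done(): hands the job in; it is judged then, once.
The state is a dict: "t": time; "qpos": joint angles; "dq": joint speeds; "joint_efforts": joint torques, N m; "tool_pos": TCP position; "orientation": TCP orientation; "ft_force": force on the tool from outside, world axes, zero at the start; "ft_torque": the same for the moment, N m; "grip_width": finger opening in m; "finger_force": force on a finger pad.
Only numpy, scipy, OpenCV 4.12 (cv2) and the standard library are available. Lean on these libraries where they do the work, as an engineer would, in place of code of your own. Each camera call takes 0.05 s, during which the arm holds its last target. There are 200 camera calls.

## Task

Unlock the casting-alloy strongbox: turn the left dial until its white pointer end points at the blue mark and the right dial until its white pointer end points at the orange mark, then slide the brass release bar, which has the green tab, fully home towards the dials. Let go, and do not disturb the crucible, the jar or the blue printed tree standing around the box.

Things in the scene. Friction and masses are not known exactly. Their poses are not given: they have to be found in the camera images.
- strongbox: fixed blue wedge box, 173 mm deep (x), 300 wide (y); origin: centre of its underside, z up, -x its low front. Its top is a flat aluminium panel, 200 mm up the slope, sloping 30 degrees, 60 mm high in front, 160 mm at the rear. Panel directions in this frame: up-slope (0.866, 0, 0.5), left (0, 1, 0), outward (-0.5, 0, 0.866). Dial axes: 35 mm down-slope of the panel's middle, 80 mm left and right
- left_grip (a point): left (+y) dial: point on its axis, 34 mm out from the panel, in its black bar grip (64 mm long, 16 wide, 12 to 46 mm out from the panel; the white end is the pointer). Under the grip a steel disc, radius 36 mm, 4 to 12 mm out, with a 22 mm wide slot in its rim. Axes turn with the dial: x along the bar to the white pointer end, z outward along the dial's axis
- right_grip (a point): the same point and axes of the right (-y) dial, which is alike but has its slot elsewhere
- left_dial (a joint): angle of the left dial's white pointer, rad: 0 = straight up-slope, growing counter-clockwise seen looking down onto the panel; stops at -1.4 and 1.4; 0.60 at the blue mark. Turns stiffly (0.08 N m), stays where it is left; starts 0.6 to 1.3 rad clockwise of its mark
- right_dial (a joint): the same for the right dial. At the orange mark it is -0.70; starts 0.6 to 1.3 rad counter-clockwise of its mark
- blue_mark (a point): centre of the round blue mark (13 mm across, flat on the panel, 45 mm from the left dial's axis); small grey dots mark the wrong positions
- orange_mark (a point): centre of the round orange mark, alike, at the right dial
- tab (a point): release bar's upright green tab: point in it 34 mm out from the panel. Tab 14 mm thick along the slope, 44 wide, 11 to 48 mm out, mid-width of the panel, at the start 71 mm up-slope of the line of the dials. Axes: x up-slope, y left, z outward. It stands on a flat brass cross bar (20 x 224 mm, 4 to 12 mm out) with two 10 mm wide prongs towards the dials
- release_bar (a joint): how far the bar is slid down-slope towards the dials, m: 0 at the start, 0.018 fully home, where it stops. Needs about 5 N, stays where it is left. Its prongs enter the discs' slots only if each dial is within about 0.15 rad of its mark; otherwise they stop on the disc after about 5 mm
- crucible_in (a point): dark crucible, a loose bystander: 84 mm across, 90 mm tall, beside the box on its left; point at its inner floor
- flux_jar: amber jar with a black cap, a loose bystander: 68 mm across, 100 mm tall, beside the box on its right; origin under its centre
- pattern_tree: blue printed tree of patterns on a round foot, a loose bystander: 72 mm across, 100 mm tall, behind the box; origin under its centre

How it is judged:
At the end, for the whole second after the job is handed in: the release bar is slid home (at least 15.5 of its 18 mm) with its prongs in both dials' slots, and each dial's pointer is within 0.2 rad of its mark (left at blue, right at orange) (value of joint release_bar above 0.0155 m and value of joint left_dial between 0.4 and 0.8 rad and value of joint right_dial between -0.9 and -0.5 rad); the robot touches nothing.
It fails at once if the crucible was pushed more than 30 mm or tipped over (distance of crucible_in from where it was at the start of the episode above 0.03 m or angle between crucible_in's own z axis and vertical above 0.5 rad).
It fails at once if the jar was pushed more than 30 mm or tipped over (distance of flux_jar from where it was at the start of the episode above 0.03 m or angle between flux_jar's own z axis and vertical above 0.5 rad).
It fails at once if the printed tree was pushed more than 30 mm or tipped over (distance of pattern_tree from where it was at the start of the episode above 0.03 m or angle between pattern_tree's own z axis and vertical above 0.5 rad).
It also fails if it takes over 51 s, if anything falls off the work surface, if the arm or the gripper's body presses on something with over 40 N, if the wrist force passes 120 N, or if a joint passes its speed limit or range.

## Working session

There is one attempt and no reset: what is moved stays moved. The work goes in short steps, Python scripts to look and compute and a tool call to move; the robot and the scene stay as the last step left them, time stands still between calls to the robot, and variables do not carry over. Pictures are saved under pics/ and viewed, at most 10 in all, crops included, and the job is handed in when it is done.

Besides the shell and the picture viewer there is one more tool, called after ">>>" as name(argument=value, ...), one argument or row to a line, values as JSON. carry_out: Moves the arm, as the interface text tells. Scaled input: -1 to 1 covers 25 mm each way for a shift and 0.15 rad each way for a turn. Its arguments: {"type":"object","properties":{"commands":{"type":"array"}},"required":["commands"]}

```bash
mkdir -p pics
python3 - <<'E'
from rig import telemetry, imaging
import cv2
for n in("side","top"):
    c=imaging.camera(n); cv2.imwrite(f"pics/{n}0.png",c["color"][:,:,::-1]); print({k:v for k,v in c.items() if k!="color"})
print(telemetry.get_state())
E
```

```text
{'fx': 501.87903038904636, 'fy': 501.87903038904636, 'cx': 310.9262933230721, 'cy': 241.13538010235195, 'origin': array([0.51706713, 0.90259825, 0.7137398 ]), 'orientation': array([ 0.03697918, -0.05678501,  0.87864007, -0.4726517 ])}
{'fx': 585.0361187101164, 'fy': 585.0361187101164, 'cx': 319.70377113300924, 'cy': 240.67307070962892, 'origin': array([0.48380765, 0.00270208, 1.20859291]), 'orientation': array([-0.06361671,  0.70874438, -0.70069222,  0.05162102])}
{'t': 0.1, 'qpos': array([ 1.02803328,  0.39908049,  0.04503445,  1.53776362, -0.01874325,
        1.20688462, -0.05072508]), 'dq': array([ 0.00048644, -0.0002285 ,  0.00098401, -0.00372142,  0.0003581 ,
        0.00126636, -0.00021422]), 'joint_efforts': array([ 3.70804177e-03, -4.76260936e+01,  1.36990719e+00, -2.54951710e+01,
        1.19333976e-02,  5.05902863e-03,  1.48215094e-05]), 'tool_pos': array([ 0.27886323, -0.58651185,  0.23038727]), 'orientation': array([-8.26909506e-04,  9.75476719e-01,  2.20100968e-01, -2.25951964e-04]), 'ft_force': array([ 0.15730396, -0.53526211,  0.15372446]), 'ft_torque': array([ 0.00020731, -0.01671575, -0.02493754]), 'finger_force': 0.0, 'grip_width': 0.08528090025766728}
```

View pics/side0.png

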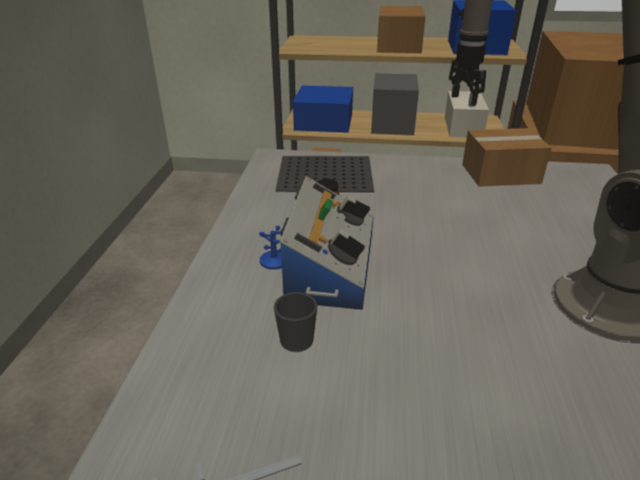

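View pics/top0.png

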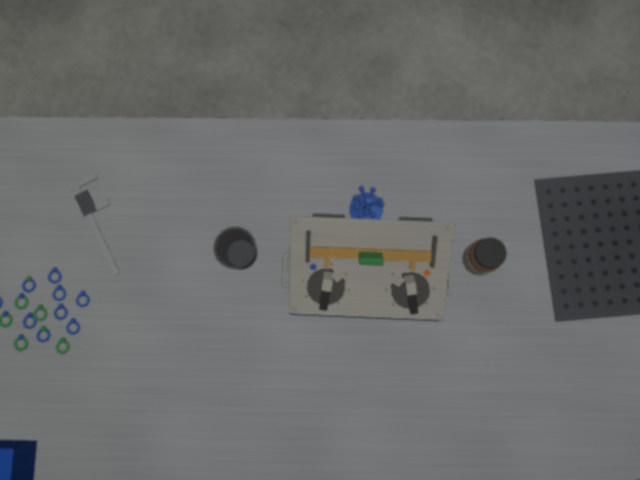

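The top view shows the box with its panel corners near (290,217), (452,222), (441,319) and (290,315). The left dial is at about (326,287), the right dial at (410,290) and the green tab at (371,258). The side view agrees. I'll zoom in on the top view.

Run:
```python
import cv2
a=cv2.imread("pics/top0.png")[205:330,280:465]
cv2.imwrite("pics/crop0.png",cv2.resize(a,None,fx=4,fy=4,interpolation=cv2.INTER_CUBIC))
```

```text
(no output)
```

View pics/crop0.png

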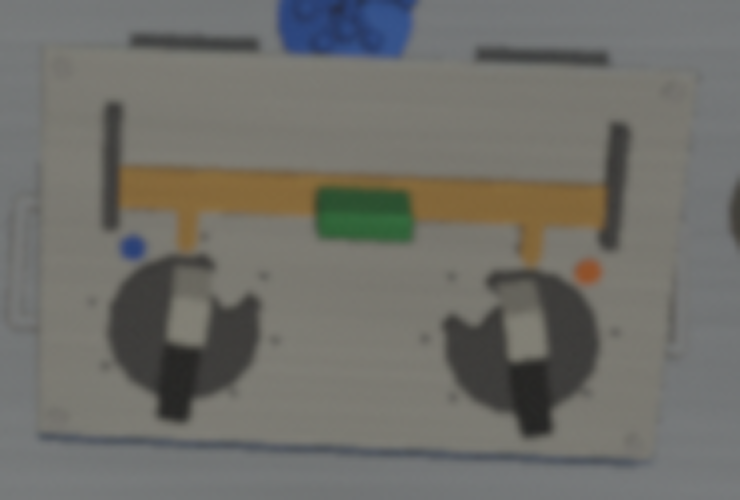

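```bash
cat > h.py <<'E'
import numpy as np
from scipy.spatial.transform import Rotation as R
from scipy.optimize import least_squares
CAM={"top":(585.036,319.704,240.673,[0.48380765,0.00270208,1.20859291],[-0.06361671,0.70874438,-0.70069222,0.05162102]),
"side":(501.879,310.926,241.135,[0.51706713,0.90259825,0.7137398],[0.03697918,-0.05678501,0.87864007,-0.4726517])}
def rot(q): return R.from_quat(q,scalar_first=True)
def proj(p,cam="top"):
    f,cx,cy,o,q=CAM[cam]; c=rot(q).inv().apply(np.atleast_2d(p)-o)
    return c[:,:2]/c[:,2:]*f+[cx,cy]
U=np.array([.866,0,.5]);L=np.array([0,1.,0]);N=np.array([-.5,0,.866]);C=np.array([0,0,.11])
def pan(u,l,n): return C+u*U+l*L+n*N   # panel coords: upslope, left, out (m)
def dial(side,a,r,n): # point at radius r at pointer angle a
    return pan(-.035+r*np.cos(a), side*.08+r*np.sin(a), n)
def world(b,P): return R.from_euler("z",b[2]).apply(np.atleast_2d(P))+[b[0],b[1],0]
E
cat > fit.py <<'E'
from h import *
px=lambda l:np.array(l)/4+[280,205]
obs=px([(40,44),(696,72),(650,462),(38,434),(132,247),(588,272)])
P=[pan(.1,.15,0),pan(.1,-.15,0),pan(-.1,-.15,0),pan(-.1,.15,0),dial(1,.6,.045,0),dial(-1,-.7,.045,0)]
o2=px([(190,298),(183,346),(174,402),(517,312),(526,361),(535,420)])
def model(v):
    Q=[dial(1,v[3],r,.046) for r in(.032,0,-.032)]+[dial(-1,v[4],r,.046) for r in(.032,0,-.032)]
    return proj(world(v,P)),proj(world(v,Q))
s=least_squares(lambda v:np.r_[(model(v)[0]-obs).ravel(),(model(v)[1]-o2).ravel()],[.5,-.1,0,0,0],loss="soft_l1")
print(s.x); print((model(s.x)[0]-obs).round(1).tolist(),(model(s.x)[1]-o2).round(1).tolist())
print("side blue/tab",proj(world(s.x,[dial(1,.6,.045,0),pan(.036,0,.048)]),"side"),"top tab",proj(world(s.x,pan(.036,0,.048))))
E
python3 fit.py
```

```text
[ 0.61102412 -0.07044314 -0.03203885 -0.0887323   0.22454697]
[[-0.0, -0.4], [0.5, -0.7], [0.4, -0.7], [-0.8, -0.6], [-0.1, -1.0], [-0.4, -1.1]] [[-0.4, -0.5], [-0.8, 3.3], [-0.6, 4.7], [0.6, -0.1], [0.8, 3.3], [1.0, 3.9]]
side blue/tab [[322.97397084 251.65210537]
 [327.60946069 203.16058559]] top tab [[370.99818287 261.37281043]]
```

```bash
sed -i 's/^o2=.*/o2=px([(190,298),(173,420),(517,312),(537,436)])/; s/(.032,0,-.032)/(.032,-.032)/g' fit.py; python3 fit.py
cat >> h.py <<'E'
def goto(b,u,l,n,turn,pos=None,q=None,flip=0):
    """print shift units/turn units from present pose to TCP at panel (u,l,n) m; tool x at panel angle turn from up-slope"""
    if pos is None:
        from rig import telemetry; s=telemetry.get_state(); pos,q=s["tool_pos"],s["orientation"]
        print("t",s["t"],"F",s["ft_force"].round(1),"w",round(s["grip_width"],4))
        loc=R.from_euler("z",-b[2]).apply(pos-np.array([b[0],b[1],0]))-C
        X=R.from_euler("z",-b[2]).apply(rot(q).apply([1,0,0]))
        print("now u,l,n mm",(1e3*np.array([loc@U,loc@L,loc@N])).round(1),"x-angle",round(np.arctan2(X@L,X@U),3))
    c,s_=np.cos(turn),np.sin(turn)
    M=np.column_stack([c*U+s_*L,s_*U-c*L,-N]); T=R.from_euler("z",b[2])*R.from_matrix(M)
    rv=(rot(q).inv()*T).as_rotvec(); d=world(b,pan(u,l,n))[0]-pos
    print("turn units",(rv/.15).round(2)," then shift units",(T.inv().apply(d)/.025).round(2),"q",s["qpos"].round(2) if 's' in dir() and isinstance(s,dict) else "")
E
python3 - <<'E'
from h import *
goto([0.611,-0.0704,-0.032],-.035,.08,.1,-.09)
E
```

```text
[ 0.61010561 -0.07047295 -0.03231684 -0.09081987  0.22926096]
[[-0.0, 0.0], [0.5, -0.2], [0.4, -0.2], [-0.8, -0.1], [-0.1, -0.5], [-0.4, -0.6]] [[-0.3, 0.0], [-0.4, 0.7], [0.5, 0.5], [0.5, 0.4]]
side blue/tab [[323.39382389 251.67208659]
 [328.02201388 203.1767351 ]] top tab [[371.01677752 261.88313572]]
t 0.1 F [ 0.2 -0.5  0.2] w 0.0853
now u,l,n mm [-213.  -526.5  262. ] x-angle 0.537
turn units [-0.69  3.47  3.68]  then shift units [  4.91 -24.8    6.48] q [ 1.03  0.4   0.05  1.54 -0.02  1.21 -0.05]
```

>>> carry_out(
  commands=[
    [-1,0,0,0,-0.115,0.58,0.61],
    [-1,0,0,0,-0.115,0.58,0.61],
    [-1,0,0,0,-0.115,0.58,0.61],
    [-1,0,0,0,-0.115,0.58,0.61],
    [-1,0,0,0,-0.115,0.58,0.61],
    [-1,0,0,0,-0.115,0.58,0.61],
    [-1,0.2,-0.99,0.2,0,0,0],
    [-1,0.2,-0.99,0.2,0,0,0],
    [-1,0.2,-0.99,0.2,0,0,0],
    [-1,0.2,-0.99,0.2,0,0,0],
    [-1,0.2,-0.99,0.2,0,0,0],
    [-1,0.2,-0.99,0.2,0,0,0],
    [-1,0.2,-0.99,0.2,0,0,0],
    [-1,0.2,-0.99,0.2,0,0,0],
    [-1,0.2,-0.99,0.2,0,0,0],
    [-1,0.2,-0.99,0.2,0,0,0],
    [-1,0.2,-0.99,0.2,0,0,0],
    [-1,0.2,-0.99,0.2,0,0,0],
  ],
)

```text
t: 1.9
tool_pos: [0.3923, -0.2985, 0.2217]
orientation: [-0.007, 0.964, -0.057, 0.259]
ft_force: [0.6, -0.7, 0.1]
grip_width: 0.0851
finger_force: 0.0
```

```bash
cat > g.py <<'E'
import sys
from h import *
goto([0.610,-0.0705,-0.0323],*map(float,sys.argv[1:5]))
E
python3 g.py -.035 .08 .1 -.09
```

```text
t 1.9 F [ 0.6 -0.7  0.1] w 0.0851
now u,l,n mm [-126.2 -234.9  201.8] x-angle -0.086
turn units [-0.   -0.01  0.03]  then shift units [  2.5  -12.87   4.07] q [ 1.01 -0.05 -0.2   2.21 -0.61  0.68 -0.46]
```

>>> carry_out(
  commands=[
    [-1,0.2,-0.99,0.3,0,0,0],
    [-1,0.2,-0.99,0.3,0,0,0],
    [-1,0.2,-0.99,0.3,0,0,0],
    [-1,0.2,-0.99,0.3,0,0,0],
    [-1,0.2,-0.99,0.3,0,0,0],
    [-1,0.2,-0.99,0.3,0,0,0],
    [-1,0.2,-0.99,0.3,0,0,0],
    [-1,0.2,-0.99,0.3,0,0,0],
    [-1,0.2,-0.99,0.3,0,0,0],
    [-1,0.2,-0.99,0.3,0,0,0],
    [-1,0.2,-0.99,0.3,0,0,0],
    [-1,0.2,-0.99,0.3,0,0,0],
    [-1,0.1,-0.99,0.3,0,0,0],
    [-1,0,0,0,0,0,0],
  ],
)

```text
t: 3.3
tool_pos: [0.5292, 0.0132, 0.1829]
orientation: [-0.008, 0.964, -0.054, 0.26]
ft_force: [-0.6, -0.3, 0.0]
grip_width: 0.0851
finger_force: 0.0
```

```bash
python3 g.py -.035 .08 .017 -.09
python3 - <<'E'
from rig import imaging
import cv2
for n in("side",):
    c=imaging.camera(n)["color"][:,:,::-1]; cv2.imwrite("pics/s1.png",cv2.resize(c[120:320,230:430],None,fx=3,fy=3))
E
```

```text
t 3.3 F [-0.6 -0.3  0. ] w 0.0851
now u,l,n mm [-35.9  81.  104.8] x-angle -0.081
turn units [-0.03 -0.01  0.06]  then shift units [0.04 0.04 3.51] q [ 0.88  0.   -1.03  2.26  0.26  0.37 -2.05]
```

View pics/s1.png

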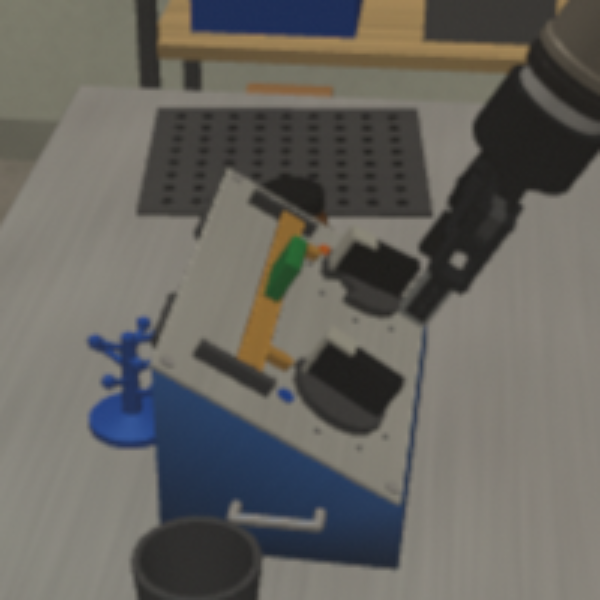

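Run:
```python
from h import *
from rig import telemetry
s=telemetry.get_state(); T=rot(s["orientation"])
p=s["tool_pos"]; 
for v in([0,0,0],[0,.05,-.013],[0,-.05,-.013],[0,0,-.15]): print(((proj(p+T.apply(v),"side")-[230,120])*3).round(),proj(p+T.apply(v)).round())
b=[.61,-.0705,-.0323]
print("model dial tips",((proj(world(b,[dial(1,-.09,.032,.046),dial(1,-.09,-.032,.046),dial(1,.6,.045,0),dial(-1,.23,.032,.046),pan(.1,.15,0),pan(-.1,.15,0)]),"side")-[230,120])*3).round().tolist())
```

```text
[[411. 298.]] [[325. 311.]]
[[431. 252.]] [[353. 318.]]
[[411. 320.]] [[296. 311.]]
[[540. 130.]] [[322. 357.]]
model dial tips [[325.0, 332.0], [401.0, 381.0], [280.0, 395.0], [349.0, 232.0], [146.0, 361.0], [398.0, 503.0]]
```

The crop shows the open fingers hovering over the left dial at about (430,290), the dial's black grip near (355,370) and the tab at (287,270). This matches the model projection. I'll test the turn in free air first, to check the joint ranges.

>>> carry_out(
  commands=[
    [-1,0,0,0,0,0,-0.9],
    [-1,0,0,0,0,0,-0.9],
    [-1,0,0,0,0,0,-0.9],
    [-1,0,0,0,0,0,-0.9],
    [-1,0,0,0,0,0,-0.9],
    [-1,0,0,0,0,0,0],
  ],
)

```text
t: 3.95
tool_pos: [0.5279, 0.008, 0.1824]
orientation: [0.08, 0.929, 0.264, 0.246]
ft_force: [0.2, -0.7, -0.5]
grip_width: 0.0855
finger_force: 0.0
```

```bash
python3 g.py -.035 .08 .017 -.09
```

```text
t 3.95 F [ 0.2 -0.7 -0.5] w 0.0855
now u,l,n mm [-37.1  75.8 105.1] x-angle 0.587
turn units [0.02 0.   4.52]  then shift units [ 0.07 -0.17  3.52] q [ 0.88  0.   -1.02  2.26  0.25  0.37 -1.37]
```

>>> carry_out(
  commands=[
    [-1,0,-0.2,0,0,0,0.9],
    [-1,0,0,0,0,0,0.9],
    [-1,0,0,0,0,0,0.9],
    [-1,0,0,0,0,0,0.9],
    [-1,0,0,0,0,0,0.92],
    [-1,0,0,0.6,0,0,0],
    [-1,0,0,0.6,0,0,0],
    [-1,0,0,0,0,0,0],
  ],
)

```text
t: 4.75
tool_pos: [0.5403, 0.0124, 0.1536]
orientation: [-0.008, 0.964, -0.06, 0.257]
ft_force: [-0.2, -0.4, -0.6]
grip_width: 0.0855
finger_force: 0.0
```

```bash
python3 g.py -.035 .08 .017 -.09
```

```text
t 4.75 F [-0.2 -0.4 -0.6] w 0.0855
now u,l,n mm [-40.8  80.6  74. ] x-angle -0.092
turn units [ 0.    0.02 -0.01]  then shift units [0.23 0.   2.28] q [ 0.8   0.11 -1.    2.27  0.6   0.35 -2.39]
```

Joint 7 is drifting towards its limit, so I'll use the half-turned grasp instead.

>>> carry_out(
  commands=[
    [-1,0,0,0,0,0,-1],
    [-1,0,0,0,0,0,-1],
    [-1,0,0,0,0,0,-1],
    [-1,0,0,0,0,0,-1],
    [-1,0,0,0,0,0,-1],
    [-1,0,0,0,0,0,-1],
    [-1,0,0,0,0,0,-1],
    [-1,0,0,0,0,0,-1],
    [-1,0,0,0,0,0,-1],
    [-1,0,0,0,0,0,-1],
    [-1,0,0,0,0,0,-1],
    [-1,0,0,0,0,0,-1],
    [-1,0,0,0,0,0,-1],
    [-1,0,0,0,0,0,-1],
    [-1,0,0,0,0,0,-1],
    [-1,0,0,0,0,0,-1],
    [-1,0,0,0,0,0,-1],
    [-1,0,0,0,0,0,-1],
    [-1,0,0,0,0,0,-1],
    [-1,0,0,0,0,0,-1],
  ],
)

```text
t: 6.75
tool_pos: [0.5408, 0.0125, 0.1555]
orientation: [0.258, 0.125, 0.958, 0.024]
ft_force: [0.2, -0.3, -0.2]
grip_width: 0.0854
finger_force: 0.0
```

```bash
python3 g.py -.035 .08 .017 3.052
```

```text
t 6.75 F [ 0.2 -0.3 -0.2] w 0.0854
now u,l,n mm [-39.5  80.7  75.4] x-angle 2.915
turn units [-0.01  0.   -0.91]  then shift units [-0.18 -0.01  2.33] q [ 1.1   0.21 -1.35  2.26  0.83  0.43  0.42]
```

>>> carry_out(
  commands=[
    [-1,-0.18,0,0.3,0,0,-0.91],
    [-1,0,0,0.5,0,0,0],
    [-1,0,0,0.5,0,0,0],
    [-1,0,0,0,0,0,0],
  ],
)

```text
t: 7.15
tool_pos: [0.5606, 0.0109, 0.1286]
orientation: [0.258, 0.062, 0.964, 0.008]
ft_force: [0.9, -0.2, -0.4]
grip_width: 0.0853
finger_force: 0.0
```

```bash
python3 g.py -.035 .08 .017 3.052
```

```text
t 7.15 F [ 0.9 -0.2 -0.4] w 0.0853
now u,l,n mm [-35.8  79.7  42.1] x-angle 3.046
turn units [-0.01 -0.01 -0.04]  then shift units [-0.03  0.01  1.  ] q [ 0.92  0.3  -1.19  2.25  1.05  0.45  0.37]
```

>>> carry_out(
  commands=[
    [-1,0,0,0.5,0,0,0],
    [-1,0,0,0.5,0,0,0],
    [-1,0,0,0,0,0,0],
    [1,0,0,0,0,0,0],
    [1,0,0,0,0,0,0],
    [1,0,0,0,0,0,0],
    [1,0,0,0,0,0,0],
    [1,0,0,0,0,0,0],
    [1,0,0,0,0,0,0],
    [1,0,0,0,0,0,0],
  ],
)

```text
t: 8.15
tool_pos: [0.5738, 0.011, 0.1083]
orientation: [0.259, 0.061, 0.964, 0.007]
ft_force: [-4.2, -1.0, 6.8]
grip_width: 0.0153
finger_force: 58.2
```

```bash
python3 g.py -.035 .08 .017 3.052
```

```text
t 8.15 F [-4.2 -1.   6.8] w 0.0153
now u,l,n mm [-34.5  80.3  17.9] x-angle 3.048
turn units [-0.01  0.01 -0.03]  then shift units [ 0.02 -0.02  0.04] q [ 0.82  0.36 -1.1   2.24  1.19  0.45  0.25]
```

>>> carry_out(
  commands=[
    [1,0,0,0,0,0,-0.4],
    [1,0,0,0,0,0,-0.4],
    [1,0,0,0,0,0,-0.4],
    [1,0,0,0,0,0,-0.4],
    [1,0,0,0,0,0,-0.4],
    [1,0,0,0,0,0,0],
  ],
)

```text
t: 8.75
tool_pos: [0.5738, 0.012, 0.1082]
orientation: [0.258, -0.085, 0.962, -0.031]
ft_force: [-4.2, 0.1, 5.9]
grip_width: 0.0155
finger_force: 58.4
```

```bash
python3 g.py -.035 .08 .018 3.742
```

```text
t 8.75 F [-4.2  0.1  5.9] w 0.0155
now u,l,n mm [-34.5  81.3  17.9] x-angle -2.933
turn units [-0.    0.01 -2.62]  then shift units [ 0.05 -0.03 -0.  ] q [ 0.85  0.38 -1.15  2.24  1.21  0.47  0.53]
```

>>> carry_out(
  commands=[
    [1,0,0,0,0,0,-0.4],
    [1,0,0,0,0,0,-0.4],
    [1,0,0,0,0,0,-0.4],
    [1,0,0,0,0,0,-0.4],
    [1,0,0,0,0,0,-0.4],
    [1,0,0,0,0,0,-0.4],
    [1,0,0,0,0,0,-0.2],
    [1,0,0,0,0,0,0],
  ],
)

```text
t: 9.55
tool_pos: [0.5735, 0.0132, 0.1081]
orientation: [0.247, -0.27, 0.927, -0.079]
ft_force: [-5.0, 3.7, 3.8]
grip_width: 0.0151
finger_force: 58.4
```

```bash
python3 g.py -.035 .08 .018 3.742
```

```text
t 9.55 F [-5.   3.7  3.8] w 0.0151
now u,l,n mm [-34.9  82.4  17.9] x-angle -2.543
turn units [ 0.01  0.02 -0.02]  then shift units [ 0.06 -0.08 -0.  ] q [ 0.89  0.4  -1.2   2.24  1.24  0.51  0.9 ]
```

>>> carry_out(
  commands=[
    [-1,0,0,0,0,0,0],
    [-1,0,0,0,0,0,0],
    [-1,0,0,0,0,0,0],
    [-1,0,0,0,0,0,0],
    [-1,0,0,-0.8,0,0,0],
    [-1,0,0,-0.8,0,0,0],
    [-1,0,0,-0.8,0,0,0],
    [-1,0,0,-0.8,0,0,0],
    [-1,0,0,0,0,0,0.8],
    [-1,0,0,0,0,0,0.8],
    [-1,0,0,0,0,0,0.9],
  ],
)

```text
t: 10.65
tool_pos: [0.5357, 0.0115, 0.1715]
orientation: [0.256, -0.088, 0.962, -0.033]
ft_force: [-0.3, 0.5, -0.2]
grip_width: 0.0855
finger_force: 0.0
```

```bash
python3 g.py -.035 -.08 .095 3.3716
```

```text
t 10.65 F [-0.3  0.5 -0.2] w 0.0855
now u,l,n mm [-35.8  79.5  91.7] x-angle -2.925
turn units [-0.01 -0.02 -0.09]  then shift units [ 1.42 -6.22 -0.13] q [ 1.07  0.09 -1.26  2.25  0.52  0.39  1.15]
```

>>> carry_out(
  commands=[
    [-1,0.2,-0.89,0,0,0,0],
    [-1,0.2,-0.89,0,0,0,0],
    [-1,0.2,-0.89,0,0,0,0],
    [-1,0.2,-0.89,0,0,0,0],
    [-1,0.2,-0.89,0,0,0,0],
    [-1,0.2,-0.89,0,0,0,0],
    [-1,0.2,-0.89,0,0,0,-0.09],
    [-1,0,0,0,0,0,0],
  ],
)

```text
t: 11.45
tool_pos: [0.5302, -0.1512, 0.1713]
orientation: [0.255, -0.095, 0.962, -0.035]
ft_force: [-1.0, -0.4, 0.4]
grip_width: 0.0852
finger_force: 0.0
```

```bash
python3 g.py -.035 -.08 .018 3.3716
python3 - <<'E'
from rig import imaging
import cv2
c=imaging.camera("top")["color"][:,:,::-1]; cv2.imwrite("pics/t2.png",cv2.resize(c[205:330,280:465],None,fx=4,fy=4,interpolation=cv2.INTER_CUBIC))
E
```

```text
t 11.45 F [-1.  -0.4  0.4] w 0.0852
now u,l,n mm [-36.2 -83.2  91.6] x-angle -2.912
turn units [-0.01 -0.02 -0.  ]  then shift units [-0.07  0.11  2.94] q [ 1.49  0.2  -1.31  2.21  0.26  0.37  1.79]
```

View pics/t2.png

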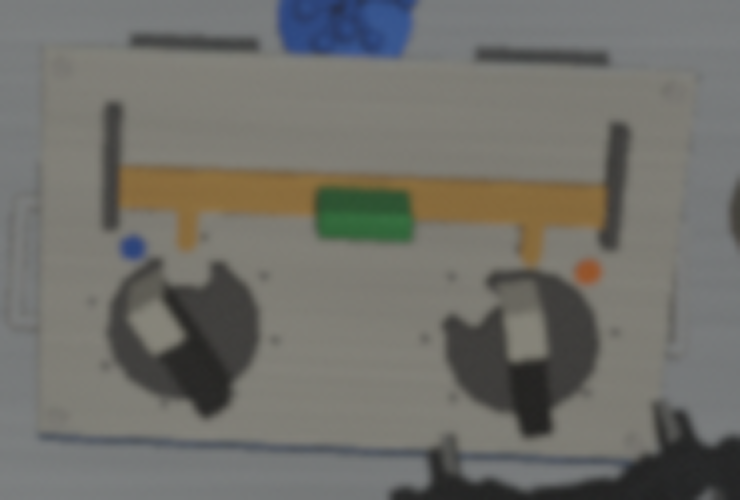

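The left slot at about (188,265) now faces its prong at x≈188. The right dial is still at its start angle, with the gripper hovering over it. I'll descend there.

>>> carry_out(
  commands=[
    [-1,-0.07,0.11,0.5,0,0,0],
    [-1,0,0,0.5,0,0,0],
    [-1,0,0,0.4,0,0,0],
    [-1,0,0,0,0,0,0],
  ],
)

```text
t: 11.9
tool_pos: [0.5489, -0.143, 0.1407]
orientation: [0.254, -0.099, 0.961, -0.034]
ft_force: [0.3, 0.9, -0.1]
grip_width: 0.0854
finger_force: 0.0
```

```bash
python3 g.py -.035 -.08 .018 3.3716
```

```text
t 11.9 F [ 0.3  0.9 -0.1] w 0.0854
now u,l,n mm [-35.5 -74.4  56. ] x-angle -2.904
turn units [ 0.02 -0.03  0.05]  then shift units [ 0.03 -0.22  1.52] q [ 1.22  0.25 -1.07  2.21  0.44  0.32  1.61]
```

>>> carry_out(
  commands=[
    [-1,0,-0.2,0.4,0,0,0],
    [-1,0,0,0.4,0,0,0],
    [-1,0,0,0.3,0,0,0],
    [-1,0,0,0.2,0,0,0],
    [-1,0,0,0.2,0,0,0],
    [-1,0,0,0,0,0,0],
  ],
)

```text
t: 12.5
tool_pos: [0.5686, -0.1502, 0.1095]
orientation: [0.255, -0.098, 0.961, -0.035]
ft_force: [-0.2, 0.5, 1.0]
grip_width: 0.0855
finger_force: 0.0
```

```bash
python3 g.py -.035 -.08 .018 3.3716
```

```text
t 12.5 F [-0.2  0.5  1. ] w 0.0855
now u,l,n mm [-33.9 -81.   19. ] x-angle -2.906
turn units [ 0.   -0.02  0.04]  then shift units [0.03 0.05 0.04] q [ 1.03  0.32 -0.89  2.2   0.61  0.26  1.45]
```

>>> carry_out(
  commands=[
    [1,0,0,0,0,0,0],
    [1,0,0,0,0,0,0],
    [1,0,0,0,0,0,0],
    [1,0,0,0,0,0,0],
    [1,0,0,0,0,0,0],
    [1,0,0,0,0,0,0],
    [1,0,0,0,0,0,0],
    [1,0,0,0,0,0,0.4],
    [1,0,0,0,0,0,0.4],
    [1,0,0,0,0,0,0.4],
    [1,0,0,0,0,0,0.4],
    [1,0,0,0,0,0,0],
  ],
)

```text
t: 13.7
tool_pos: [0.5679, -0.1487, 0.1094]
orientation: [0.257, 0.018, 0.966, -0.003]
ft_force: [-5.6, 4.4, 6.6]
grip_width: 0.015
finger_force: 58.5
```

```bash
python3 g.py -.035 -.08 .018 2.4416
```

```text
t 13.7 F [-5.6  4.4  6.6] w 0.015
now u,l,n mm [-34.6 -79.5  19.2] x-angle 3.137
turn units [-0.   -0.03  4.64]  then shift units [ 0.   -0.03  0.05] q [ 0.99  0.31 -0.84  2.2   0.55  0.25  1.26]
```

>>> carry_out(
  commands=[
    [1,0,0,0,0,0,0.4],
    [1,0,0,0,0,0,0.4],
    [1,0,0,0,0,0,0.4],
    [1,0,0,0,0,0,0.4],
    [1,0,0,0,0,0,0.4],
    [1,0,0,0,0,0,0.4],
    [1,0,0,0,0,0,0],
  ],
)

```text
t: 14.4
tool_pos: [0.5677, -0.1496, 0.1093]
orientation: [0.253, 0.191, 0.947, 0.042]
ft_force: [-5.7, 2.7, 6.1]
grip_width: 0.0148
finger_force: 58.4
```

```bash
python3 g.py -.035 -.08 .018 2.4416
```

```text
t 14.4 F [-5.7  2.7  6.1] w 0.0148
now u,l,n mm [-34.7 -80.4  19.2] x-angle 2.776
turn units [-0.02 -0.02  2.23]  then shift units [0.02 0.01 0.05] q [ 0.95  0.3  -0.79  2.2   0.48  0.24  0.97]
```

>>> carry_out(
  commands=[
    [1,0,0,0,0,0,0.4],
    [1,0,0,0,0,0,0.4],
    [1,0,0,0,0,0,0.4],
    [1,0,0,0,0,0,0.4],
    [1,0,0,0,0,0,0.4],
    [1,0,0,0,0,0,0.23],
    [1,0,0,0,0,0,0],
  ],
)

```text
t: 15.1
tool_pos: [0.5673, -0.1504, 0.1091]
orientation: [0.242, 0.346, 0.902, 0.084]
ft_force: [-6.4, 1.6, 6.0]
grip_width: 0.0152
finger_force: 58.5
```

```bash
python3 g.py -.035 -.08 .018 2.4416
```

```text
t 15.1 F [-6.4  1.6  6. ] w 0.0152
now u,l,n mm [-35.2 -81.2  19.2] x-angle 2.441
turn units [-0.03 -0.02 -0.  ]  then shift units [0.03 0.04 0.05] q [ 0.92  0.29 -0.76  2.2   0.44  0.24  0.67]
```

>>> carry_out(
  commands=[
    [-1,0,0,0,0,0,0],
    [-1,0,0,0,0,0,0],
    [-1,0,0,0,0,0,0],
    [-1,0,0,0,0,0,0],
    [-1,0,0,-0.8,0,0,0],
    [-1,0,0,-0.8,0,0,0],
    [-1,0,0,-0.8,0,0,0],
    [-1,0,0,-0.8,0,0,0],
    [1,0,0,0,0,0,-0.8],
    [1,0,0,0,0,0,-0.8],
    [1,0,0,0,0,0,-0.8],
    [1,0,0,0,0,0,-0.8],
    [1,0,0,0,0,0,-0.8],
    [1,0,0,0,0,0,-0.67],
    [1,0,0,0,0,0,0],
  ],
)

```text
t: 16.6
tool_pos: [0.5287, -0.1493, 0.179]
orientation: [0.257, 0.015, 0.966, -0.005]
ft_force: [-0.1, 0.2, 0.1]
grip_width: 0.0
finger_force: 0.0
```

```bash
python3 g.py .074 0 .095 3.1416
python3 - <<'E'
from rig import imaging
import cv2
c=imaging.camera("top")["color"][:,:,::-1]; cv2.imwrite("pics/t3.png",cv2.resize(c[205:330,280:465],None,fx=4,fy=4,interpolation=cv2.INTER_CUBIC))
E
```

```text
t 16.6 F [-0.1  0.2  0.1] w 0.0
now u,l,n mm [-33.6 -81.4  99.1] x-angle -3.141
turn units [-0.01 -0.02  0.  ]  then shift units [-4.3   3.26  0.16] q [ 1.52  0.17 -1.33  2.21  0.17  0.38  1.64]
```

View pics/t3.png

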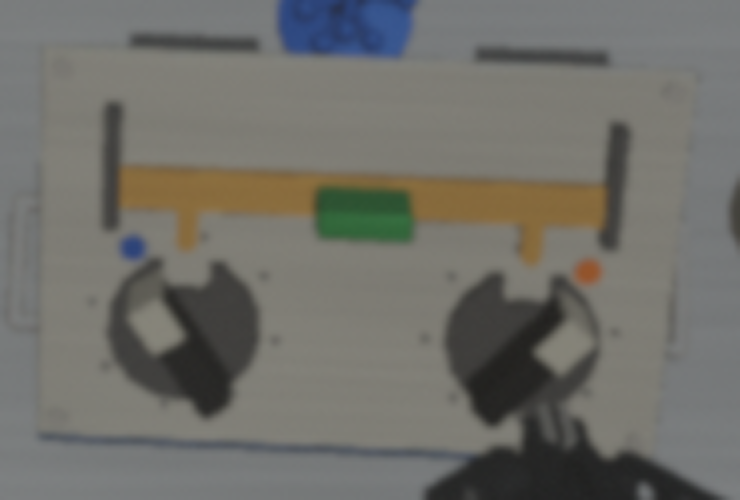

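Both slots now face their prongs, at (188,265) and (530,285), and the gripper is retracted and shut. Next I'll go behind the tab.

>>> carry_out(
  commands=[
    [1,-0.72,0.54,0,0,0,0],
    [1,-0.72,0.54,0,0,0,0],
    [1,-0.72,0.54,0,0,0,0],
    [1,-0.72,0.54,0,0,0,0],
    [1,-0.72,0.54,0,0,0,0],
    [1,-0.72,0.54,0,0,0,0],
    [1,0,0,0,0,0,0],
  ],
)

```text
t: 17.35
tool_pos: [0.6278, -0.068, 0.235]
orientation: [0.26, 0.014, 0.966, -0.003]
ft_force: [0.2, 1.0, 0.0]
grip_width: -0.0001
finger_force: 0.0
```

```bash
python3 g.py .074 0 .024 3.1416
```

```text
t 17.35 F [0.2 1.  0. ] w -0.0001
now u,l,n mm [77.9  3.1 99.4] x-angle -3.139
turn units [0.02 0.01 0.02]  then shift units [ 0.15 -0.12  3.02] q [ 1.04  0.22 -1.11  2.    0.41  0.55  1.24]
```

>>> carry_out(
  commands=[
    [1,0.1,-0.1,0.5,0,0,0],
    [1,0,0,0.5,0,0,0],
    [1,0,0,0.5,0,0,0],
    [1,0,0,0.5,0,0,0],
    [1,0,0,0.5,0,0,0],
    [1,0,0,0.4,0,0,0],
    [1,0,0,0,0,0,0],
  ],
)

```text
t: 18.05
tool_pos: [0.6572, -0.0758, 0.1663]
orientation: [0.256, 0.016, 0.967, -0.004]
ft_force: [-0.0, -0.2, 0.2]
grip_width: 0.0
finger_force: 0.0
```

```bash
python3 g.py .036 0 .024 3.1416
```

```text
t 18.05 F [-0.  -0.2  0.2] w 0.0
now u,l,n mm [69.2 -3.8 25. ] x-angle 3.141
turn units [-0.01 -0.05 -0.01]  then shift units [1.33 0.15 0.04] q [ 0.82  0.35 -0.91  2.    0.67  0.47  1.02]
```

>>> carry_out(
  commands=[
    [1,0.15,0.1,0,0,0,0],
    [1,0.15,0,0,0,0,0],
    [1,0.15,0,0,0,0,0],
    [1,0.15,0,0,0,0,0],
    [1,0.15,0,0,0,0,0],
    [1,0.15,0,0,0,0,0],
    [1,0.15,0,0,0,0,0],
    [1,0.1,0,0,0,0,0],
    [1,0,0,0,0,0,0],
  ],
)

```text
t: 18.95
tool_pos: [0.634, -0.0718, 0.1544]
orientation: [0.258, 0.015, 0.966, -0.005]
ft_force: [1.3, -1.0, 2.2]
grip_width: 0.0001
finger_force: 0.9
```

```bash
python3 g.py .036 0 .024 3.1416
```

```text
t 18.95 F [ 1.3 -1.   2.2] w 0.0001
now u,l,n mm [43.  -0.5 26.5] x-angle -3.141
turn units [-0.01 -0.02  0.01]  then shift units [0.28 0.02 0.1 ] q [ 0.83  0.32 -0.9   2.07  0.68  0.42  0.99]
```

>>> carry_out(
  commands=[
    [1,0.1,0,0.04,0,0,0],
    [1,0.1,0,0.04,0,0,0],
    [1,0.08,0,0,0,0,0],
    [1,0,0,0,0,0,0],
  ],
)

```text
t: 19.35
tool_pos: [0.6284, -0.0712, 0.1486]
orientation: [0.257, 0.015, 0.966, -0.005]
ft_force: [0.7, -0.4, 3.2]
grip_width: -0.0002
finger_force: 0.9
```

```bash
python3 g.py .034 0 .024 3.1416
python3 - <<'E'
from rig import imaging
import cv2
c=imaging.camera("side")["color"][:,:,::-1]; cv2.imwrite("pics/s4.png",cv2.resize(c[150:290,260:400],None,fx=4,fy=4,interpolation=cv2.INTER_CUBIC))
E
```

```text
t 19.35 F [ 0.7 -0.4  3.2] w -0.0002
now u,l,n mm [35.3 -0.1 24.2] x-angle -3.14
turn units [-0.   -0.02  0.01]  then shift units [0.05 0.   0.01] q [ 0.82  0.32 -0.89  2.08  0.69  0.4   0.98]
```

View pics/s4.png

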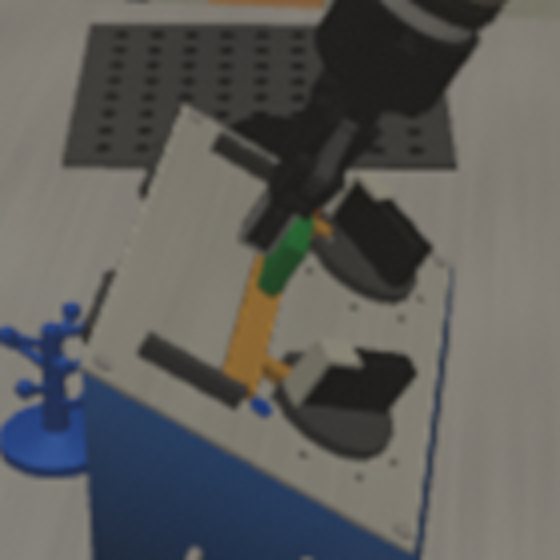

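The bar has moved part of the way, with the prongs entering the slots and the fingers behind the tab at about (265,225). There is no stop force yet, so I'll keep pushing.

>>> carry_out(
  commands=[
    [1,0.1,0,0,0,0,0],
    [1,0.1,0,0,0,0,0],
    [1,0,0,0,0,0,0],
  ],
)

```text
t: 19.7
tool_pos: [0.6267, -0.0711, 0.148]
orientation: [0.26, 0.015, 0.966, -0.004]
ft_force: [8.7, -0.7, 0.0]
grip_width: -0.0002
finger_force: 3.4
```

>>> carry_out(
  commands=[
    [1,0.1,0,0,0,0,0],
    [1,0.1,0,0,0,0,0],
    [1,0,0,0,0,0,0],
  ],
)

```text
t: 20.0
tool_pos: [0.6264, -0.0709, 0.1486]
orientation: [0.264, 0.015, 0.964, -0.003]
ft_force: [17.7, -1.7, -1.9]
grip_width: -0.0002
finger_force: 6.9
```

```bash
python3 g.py .034 0 .024 3.1416
```

```text
t 20.0 F [17.7 -1.7 -1.9] w -0.0002
now u,l,n mm [33.4  0.2 25.2] x-angle -3.14
turn units [0.02 0.07 0.01]  then shift units [-0.02 -0.01  0.05] q [ 0.82  0.31 -0.89  2.1   0.7   0.38  0.97]
```

>>> carry_out(
  commands=[
    [1,-0.3,0,0,0,0,0],
    [1,-0.5,0,0,0,0,0],
    [1,0,0,-0.8,0,0,0],
    [1,0,0,-0.9,0,0,0],
    [1,0,0,-0.9,0,0,0],
    [1,0,0,-0.9,0,0,0],
    [1,0.9,0,0,0,0,0],
    [1,0.9,0,0,0,0,0],
    [1,0.9,0,0,0,0,0],
    [1,0.9,0,0,0,0,0],
    [1,0.9,0,0,0,0,0],
    [1,0.9,0,0,0,0,0],
    [1,0,0,0,0,0,0],
  ],
)

```text
t: 21.3
tool_pos: [0.4722, -0.0663, 0.1594]
orientation: [0.253, 0.016, 0.967, -0.004]
ft_force: [-0.8, -0.1, 0.2]
grip_width: 0.0001
finger_force: 0.0
```

Run:
```python
from rig import imaging
from h import *
import cv2
c=imaging.camera("top")["color"][:,:,::-1]; cv2.imwrite("pics/t5.png",cv2.resize(c[205:330,280:465],None,fx=4,fy=4,interpolation=cv2.INTER_CUBIC))
b=[.61,-.0705,-.0323]
for d in(0,.018): print(((proj(world(b,[pan(.043-d,.022,.048),pan(.043-d,-.022,.048),pan(.029-d,.022,.048),pan(.029-d,-.022,.048)]))-[280,205])*4).round().tolist())
```

```text
[[316.0, 211.0], [415.0, 215.0], [314.0, 240.0], [412.0, 244.0]]
[[314.0, 248.0], [412.0, 252.0], [312.0, 277.0], [410.0, 281.0]]
```

View pics/t5.png

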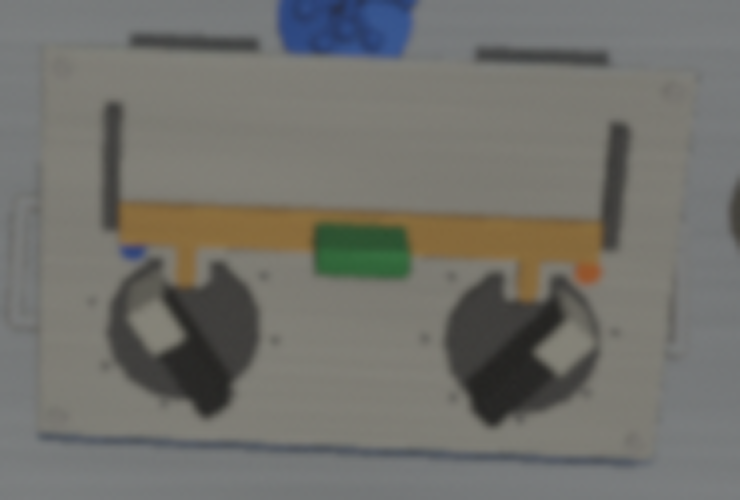

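The tab's front edge moved from row ~241 to ~277, about 36 px against the 37 expected for 18 mm. Both prongs sit in their slots and the arm is clear, so I'll hand the job in.

```bash
python3 -c "
from rig import ticket; print(ticket.job_done())"
```

```text
the job is handed in; nothing more can be done
None
```

I turned the left dial to blue and the right dial to orange, slid the release bar home with both prongs in their slots, and handed the job in at about 21 s with the arm clear; the hand-in gave no verdict.

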